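# Move the bench row to the new rack in reverse order

### The arm

A 6-joint arm with a two-finger parallel gripper is mounted at the origin on a cart in front of the work surface, level with it; the furniture and walls round the work are solid. World frame = base frame: x ahead of the robot, y to its left, z up, the work surface at z = 0. Lengths are in m, angles in degrees, forces in N, time in s.
With the tool pointing down it reaches from about 0.4 to 0.825 m from the base axis. Payload 7 kg.
Tool frame: the origin (TCP) lies between the finger pads; the fingertips stand 25 mm ahead of it and the grasp point (between the pads) lies 6 mm ahead of it; z points along the fingers, y is the line along which they close (so a half turn about z gives the same grasp; the last joint's range is limited). The gripper opens to 88 mm and grips with 3 to 60 N. Pads are 19 mm wide; open, the fingers measure 130 mm over their backs; the gripper's body (78 mm by 193 mm) begins 47 mm behind the grasp point.
Start: joints at [80.048, 20.546, 0.682, 0, -70.136, -16.507], TCP at [0.301, 0.604, 0.252] pointing down, gripper open.
Joint ranges: [-176.03, 176.03], [-82.01, 121.73], [-58.28, 71.71], [-173.87, 95.51], [-174.79, -0.11], [-173.66, 173.66]. Speed limits (degrees/s): [136.94, 136.94, 172.46, 180, 180, 180].

### API

Orientations are given as [roll, pitch, yaw] about the fixed x, y, z axes, in that order (R = Rz(yaw) Ry(pitch) Rx(roll)).
In Python, from plant import r gives the robot as it stands.
- The arm moves only by the shell command python3 -m crank 'ROWS' [FORCE]. ROWS is JSON, a list of rows, each a list of 3 entries, a list of its own where there are three numbers: the turn, a rotation vector about the tool's x, y, z in degrees, then the shift along the tool's x, y, z in cm, then the closure, from -1 (fully open) to 1 (shut). In form: [[[wx, wy, wz], [dx, dy, dz], fingers], ...]. A call has 1 to 8 rows; each row shifts and turns the commanded pose from where the row before left it, along the tool's axes as they then stand; what a row does not reach is not made up. A row lasts 1/10 s, in which the tool goes at most 50 mm and 8.59 degrees, less where a joint would pass 70% of its speed; a pose out of reach is approached as far as the arm can. A call with a gripper value outside its range is refused whole. The fingers move at their own pace and stop on an object; FORCE is the grip in N (left out, the last holds). Time passes only in rows, so rows that do not move let the fingers close. It gives the time, the measured TCP pose, the force, the opening and the grip force at its end, in the units of the state.
- r.get_state(): the state, without advancing time (a new reading comes with each control period).
- r.capture(name): name is "scene" or "top"; returns a dict with "color" (400x640x3 uint8, red, green, blue), "range_z" (400x640 float32, m along the optical axis (not along the pixel's ray), 0 where there is no reading), "intrinsics" (3x3 intrinsics, pixels), "world_from_camera" (4x4, takes a point from camera to world coordinates). Camera axes: x right, y down, z forward; pixel columns grow to the right and rows downward; lengths in m; the calibration is good to about 2 mm. A picture is of the moment at which its call begins.
- r.close_job(): hands the job in; it is judged then, once.
The state is a dict: "time_s": time; "joints": joint angles; "qd": joint speeds; "joint_torque": joint torques, N m; "tcp_pos": TCP position; "eef_rot": TCP orientation; "contact_force": force on the tool from outside, world axes, zero at the start; "moment": the same for the moment, N m; "gripper_width": finger opening in m; "gripper_force": force on a finger pad.
Only numpy, scipy, OpenCV 4.12 (cv2) and the standard library are available. Lean on these libraries where they do the work, as an engineer would, in place of code of your own. Each camera call takes 0.05 s, during which the arm holds its last target. There are 200 camera calls.

### The job

The wooden rack has to go for cleaning: move the four things standing in it (two bottles, a glass and a jar) to the empty metal rack, in reverse order, so that the one at the left end of the old row stands at the right end of the new row, the next one second from the right, and so on (left and right as the robot sees them). Stand each upright in the middle of its own square rubber place, never letting any of them fall over.

Things in the scene. Friction and masses are not known exactly. Their poses are not given: they have to be found in the camera images.
- large_bottle_center (a point): the larger of the two small round bottles in the old rack: white body 30 mm in diameter up to 59 mm, narrower dark cap (17 mm), 70 mm tall in all; origin at its centre, 35 mm above its foot; z axis up along its axis; loose, stands upright
- small_bottle_center (a point): the smaller round bottle in the old rack: amber body 26 mm in diameter up to 52 mm, narrower white cap (15 mm), 63 mm tall in all; origin at its centre, 31.5 mm above its foot; z axis up along its axis; loose, stands upright
- glass_center (a point): a small thick plain glass, open at the top: 48 mm in diameter at the rim, tapering to about 40 mm low down, 61 mm tall; origin at its centre, 30.5 mm above its foot; z axis up along its axis; loose, stands upright
- jar_center (a point): a squat white screw-lid jar, body 42 mm in diameter up to 34 mm, flat grey lid 39 mm in diameter, 50 mm tall; origin at its centre, 25 mm above its foot; z axis up along its axis; loose, stands upright
- pad_large_bottle: the square black rubber place of the old rack (54 x 54 x 3 mm, fixed, all four alike) on which the large bottle stands at the start; origin at the centre of its underside, axes as the old rack's; it stays there and so marks where the large bottle came from
- pad_small_bottle: the square black rubber place of the old rack (54 x 54 x 3 mm, fixed, all four alike) on which the small bottle stands at the start; origin at the centre of its underside, axes as the old rack's; it stays there and so marks where the small bottle came from
- pad_glass: the square black rubber place of the old rack (54 x 54 x 3 mm, fixed, all four alike) on which the glass stands at the start; origin at the centre of its underside, axes as the old rack's; it stays there and so marks where the glass came from
- pad_jar: the square black rubber place of the old rack (54 x 54 x 3 mm, fixed, all four alike) on which the jar stands at the start; origin at the centre of its underside, axes as the old rack's; it stays there and so marks where the jar came from
- old_rack: the old rack, wooden, full at the start, 66 (x) by 254 mm (y), fixed; end panels 40 mm high, side lips 17 mm. Origin: centre of its underside; y along the row to the robot's left (within 0.3 rad), x across it, away from the robot. Four square rubber places, 54 mm wide, at y = +87, +29, -29, -87 mm (x = 0), tops 15 mm above the origin. The things stand on them, centred to 2 mm.
- new_rack: the new rack, metal, empty at the start, the same in all sizes, 66 (x) by 254 mm (y), fixed; end panels 40 mm high, side lips 17 mm. Origin: centre of its underside; y along the row to the robot's left (within 0.3 rad), x across it, away from the robot. Four square rubber places, 54 mm wide, at y = +87, +29, -29, -87 mm (x = 0), tops 15 mm above the origin.

How it is judged (in metres and radians):
At the end, for the whole second after the job is handed in: Each thing stands in the new rack at the place mirroring its old one (left end to right end, and so on), within 12 mm of that place's middle along and across the rack, on the rubber (height within 6 mm), upright within 0.12 rad, released and at rest (under 0.02 m/s) (((y of pad_large_bottle in the frame of old_rack between 0.067 and 0.107 m and y of large_bottle_center in the frame of new_rack between -0.099 and -0.075 m) or (y of pad_large_bottle in the frame of old_rack between 0.009 and 0.049 m and y of large_bottle_center in the frame of new_rack between -0.041 and -0.017 m) or (y of pad_large_bottle in the frame of old_rack between -0.049 and -0.009 m and y of large_bottle_center in the frame of new_rack between 0.017 and 0.041 m) or (y of pad_large_bottle in the frame of old_rack between -0.107 and -0.067 m and y of large_bottle_center in the frame of new_rack between 0.075 and 0.099 m)) and x of large_bottle_center in the frame of new_rack between -0.012 and 0.012 m and z of large_bottle_center in the frame of new_rack between 0.044 and 0.056 m and angle between each of large_bottle_center, small_bottle_center, glass_center, jar_center's own z axis and vertical below 0.12 rad and linear speed of each of large_bottle, small_bottle, glass, jar below 0.02 m/s and ((y of pad_small_bottle in the frame of old_rack between 0.067 and 0.107 m and y of small_bottle_center in the frame of new_rack between -0.099 and -0.075 m) or (y of pad_small_bottle in the frame of old_rack between 0.009 and 0.049 m and y of small_bottle_center in the frame of new_rack between -0.041 and -0.017 m) or (y of pad_small_bottle in the frame of old_rack between -0.049 and -0.009 m and y of small_bottle_center in the frame of new_rack between 0.017 and 0.041 m) or (y of pad_small_bottle in the frame of old_rack between -0.107 and -0.067 m and y of small_bottle_center in the frame of new_rack between 0.075 and 0.099 m)) and x of small_bottle_center in the frame of new_rack between -0.012 and 0.012 m and z of small_bottle_center in the frame of new_rack between 0.0405 and 0.0525 m and ((y of pad_glass in the frame of old_rack between 0.067 and 0.107 m and y of glass_center in the frame of new_rack between -0.099 and -0.075 m) or (y of pad_glass in the frame of old_rack between 0.009 and 0.049 m and y of glass_center in the frame of new_rack between -0.041 and -0.017 m) or (y of pad_glass in the frame of old_rack between -0.049 and -0.009 m and y of glass_center in the frame of new_rack between 0.017 and 0.041 m) or (y of pad_glass in the frame of old_rack between -0.107 and -0.067 m and y of glass_center in the frame of new_rack between 0.075 and 0.099 m)) and x of glass_center in the frame of new_rack between -0.012 and 0.012 m and z of glass_center in the frame of new_rack between 0.0395 and 0.0515 m and ((y of pad_jar in the frame of old_rack between 0.067 and 0.107 m and y of jar_center in the frame of new_rack between -0.099 and -0.075 m) or (y of pad_jar in the frame of old_rack between 0.009 and 0.049 m and y of jar_center in the frame of new_rack between -0.041 and -0.017 m) or (y of pad_jar in the frame of old_rack between -0.049 and -0.009 m and y of jar_center in the frame of new_rack between 0.017 and 0.041 m) or (y of pad_jar in the frame of old_rack between -0.107 and -0.067 m and y of jar_center in the frame of new_rack between 0.075 and 0.099 m)) and x of jar_center in the frame of new_rack between -0.012 and 0.012 m and z of jar_center in the frame of new_rack between 0.034 and 0.046 m); the robot touches nothing.
It fails at once if the large bottle is knocked or dropped over (tilted more than 0.7 rad) (angle between large_bottle_center's own z axis and vertical above 0.7 rad).
It fails at once if the small bottle is knocked or dropped over (tilted more than 0.7 rad) (angle between small_bottle_center's own z axis and vertical above 0.7 rad).
It fails at once if the glass is knocked or dropped over (tilted more than 0.7 rad) (angle between glass_center's own z axis and vertical above 0.7 rad).
It fails at once if the jar is knocked or dropped over (tilted more than 0.7 rad) (angle between jar_center's own z axis and vertical above 0.7 rad).
It also fails if it takes over 122 s, if anything falls off the work surface, if the arm or the gripper's body presses on something with over 40 N, if the wrist force passes 120 N, or if a joint passes its speed limit or range.

## Working session

There is one attempt and no reset: what is moved stays moved. The work goes in short steps, Python scripts to look and compute and a shell command to move; the robot and the scene stay as the last step left them, time stands still between calls to the robot, and variables do not carry over. Pictures are saved under pics/ and viewed, at most 14 in all, crops included, and the job is handed in when it is done.

```bash
mkdir -p pics
python3 - <<'E'
from plant import r
import cv2,numpy as np
print(r.get_state())
for n in("scene","top"):
    c=r.capture(n); cv2.imwrite(f"pics/{n}0.png",c["color"][:,:,::-1]); np.savez(f"{n}0.npz",**{k:v for k,v in c.items()})
    print(c["intrinsics"],c["world_from_camera"])
E
```

```text
{'time_s': 0.0, 'joints': array([ 8.00494955e+01,  2.05894147e+01,  6.34674720e-01, -2.04528896e-02,
       -7.01354907e+01, -1.65074576e+01]), 'qd': array([-0.02536435,  0.08362668,  0.03133774,  0.02477077, -0.08000193,
       -0.04379845]), 'joint_torque': array([ 4.02722644e-04, -5.82715666e+01,  2.93050128e+01,  6.99698657e+00,
        6.86248895e-03, -1.65653405e-04]), 'tcp_pos': array([0.30055498, 0.6039003 , 0.25065125]), 'eef_rot': array([ 1.79908025e+02, -7.20593099e-03, -2.64649213e+01]), 'contact_force': array([-0.35247534,  0.72354806,  0.43434815]), 'moment': array([0.02418146, 0.00220981, 0.00661242]), 'gripper_force': 0.0, 'gripper_width': 0.08741968643136638}
[[509.66961155   0.         318.94228707]
 [  0.         509.66961155 198.92756882]
 [  0.           0.           1.        ]] [[ 0.56618172 -0.57664602  0.58899714 -0.14912958]
 [-0.82427268 -0.39918493  0.40152949 -0.42472323]
 [ 0.0035784  -0.71283291 -0.70132477  0.80952565]
 [ 0.          0.          0.          1.        ]]
[[398.07243877   0.         325.47708734]
 [  0.         398.07243877 209.62305466]
 [  0.           0.           1.        ]] [[-0.02545174 -0.99630726  0.08200036  0.38386632]
 [-0.99960004  0.02637559  0.01020274 -0.0208129 ]
 [-0.01232787 -0.08170788 -0.99658007  1.09989838]
 [ 0.          0.          0.          1.        ]]
```

View pics/top0.png

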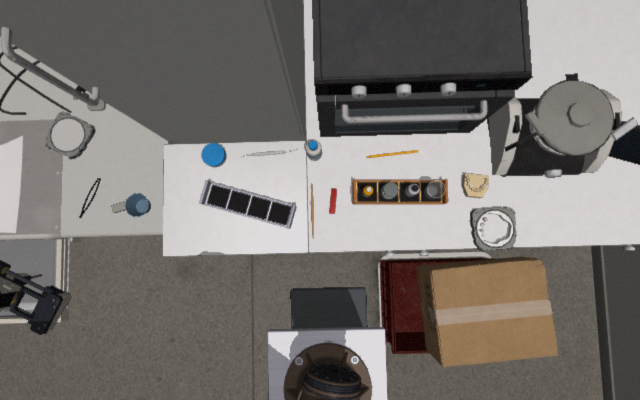

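View pics/scene0.png

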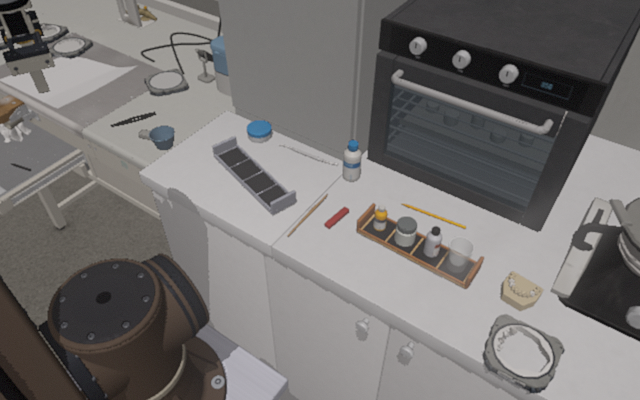

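The new metal rack is at about (248,203) in the top view and the wooden one at (400,191). Its row from the left is small bottle (367,190), jar (390,190), large bottle (413,190), glass (434,190). I'll enlarge both.

Run:
```python
import cv2
a=cv2.imread("pics/top0.png")
o=cv2.resize(a[170:214,345:455],None,fx=7,fy=7,interpolation=cv2.INTER_CUBIC)
n=cv2.resize(a[170:235,194:304],None,fx=7,fy=7,interpolation=cv2.INTER_CUBIC)
cv2.imwrite("pics/o.png",o);cv2.imwrite("pics/n.png",n)
```

```text
(no output)
```

View pics/o.png

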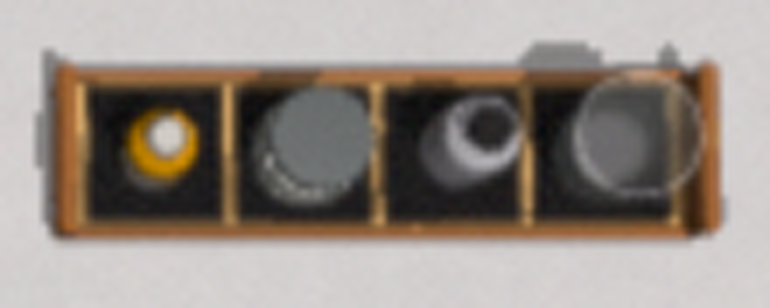

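View pics/n.png

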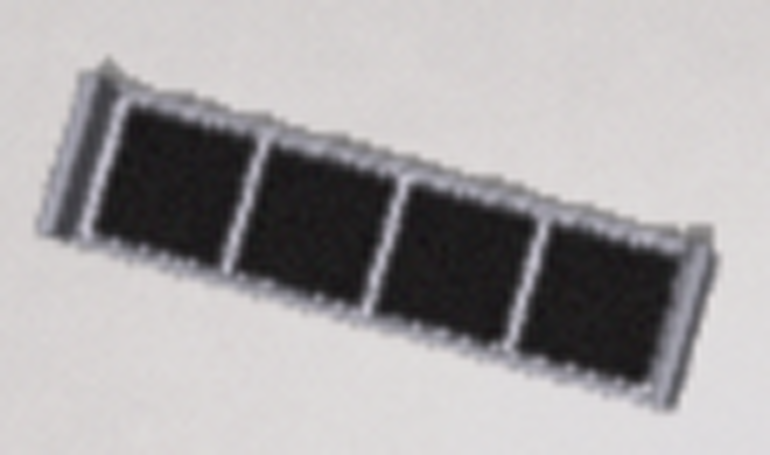

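```bash
cat > h.py <<'E'
import numpy as np
def load(n): return np.load(n)
def pt(c,u,v,z):
    K=c["intrinsics"];T=c["world_from_camera"]
    d=T[:3,:3]@np.linalg.solve(K,[u,v,1]);return T[:3,3]+d*(z-T[2,3])/d[2]
def dep(c,u,v):
    K=c["intrinsics"];T=c["world_from_camera"];u=round(u);v=round(v)
    w=np.median(c["range_z"][v-1:v+2,u-1:u+2]);return T[:3,3]+T[:3,:3]@np.linalg.solve(K,[u,v,1])*w
E
python3 - <<'E'
from h import *
np.set_printoptions(precision=4,suppress=True)
c=load("top0.npz")
f=lambda X,Y,x0:((X+.5)/7-.5+x0,(Y+.5)/7-.5+170)
def rack(P,x0):
    W=np.array([pt(c,*f(*p,x0),.015) for p in P])
    for p,w in zip(P,W):print(w,"depth",dep(c,*f(*p,x0)))
    s=np.array([.087,.029,-.029,-.087]);m=W.mean(0);d=(s[:,None]*(W-m)).sum(0)/(s@s)
    print("centre",m,"scale",np.hypot(*d[:2]),"yaw",np.degrees(np.arctan2(-d[0],d[1])))
rack([(155,152),(303,152),(452,152),(601,152)],345)
rack([(177,186),(316,225),(458,264),(600,301)],194)
for p,z in zip([(167,135),(322,135),(492,130),(638,133)],[.078,.065,.085,.076]):print(pt(c,*f(*p,345),z),dep(c,*f(*p,345)))
print("table",[dep(c,*q)[2] for q in[(340,230),(220,235),(460,210)]])
E
```

```text
[ 0.5206 -0.124   0.015 ] depth [ 0.5139 -0.1192  0.074 ]
[ 0.519  -0.1818  0.015 ] depth [ 0.5136 -0.1749  0.0643]
[ 0.5174 -0.24    0.015 ] depth [ 0.512  -0.2295  0.0652]
[ 0.5159 -0.2981  0.015 ] depth [ 0.5153 -0.294   0.0266]
centre [ 0.5182 -0.211   0.015 ] scale 1.0009191926765386 yaw -1.5493372242868755
[0.5181 0.2826 0.015 ] depth [0.5186 0.2824 0.0143]
[0.5012 0.228  0.015 ] depth [0.5005 0.2274 0.014 ]
[0.4844 0.1723 0.015 ] depth [0.4853 0.1725 0.0141]
[0.4684 0.1169 0.015 ] depth [0.4673 0.1178 0.0141]
centre [0.493 0.2   0.015] scale 0.9952292124772424 yaw -16.711985651109558
[ 0.5188 -0.1227  0.078 ] [ 0.5187 -0.1217  0.076 ]
[ 0.519  -0.1818  0.065 ] [ 0.5188 -0.1831  0.0633]
[ 0.5165 -0.2408  0.085 ] [ 0.5167 -0.241   0.086 ]
[ 0.5151 -0.2964  0.076 ] [ 0.5198 -0.3095  0.0299]
table [np.float64(-0.0013765429975802768), np.float64(-0.002056094090386651), np.float64(-0.0006473983171710884)]
```

Each measured point agrees with the pad pitch (58 mm) and the given heights. First I'll turn the gripper to yaw -91.5, so it closes across the rack, and write a helper that gives the remaining shift.

```bash
cat > go.py <<'E'
# python3 go.py x y z yaw : turn about tool z (deg), then shift (cm) in tool axes after that turn
import sys,numpy as np
from scipy.spatial.transform import Rotation as R
from plant import r
x,y,z,w=map(float,sys.argv[1:]);s=r.get_state()
t=-(w-s["eef_rot"][2]+180)%360;t=(-(w-s["eef_rot"][2])+180)%360-180
d=np.array([x,y,z])-s["tcp_pos"]
print("tcp",s["tcp_pos"].round(4),s["eef_rot"].round(1),"wz",round(t,1),"shift cm",(R.from_euler("xyz",[180,0,w],degrees=True).inv().apply(d)*100).round(2),"w",round(s["gripper_width"],4),"t",s["time_s"])
E
python3 -m crank '[[[0,0,8.1],[0,0,0],-1],[[0,0,8.1],[0,0,0],-1],[[0,0,8.1],[0,0,0],-1],[[0,0,8.1],[0,0,0],-1],[[0,0,8.1],[0,0,0],-1],[[0,0,8.1],[0,0,0],-1],[[0,0,8.1],[0,0,0],-1],[[0,0,8.3],[0,0,0],-1]]' 25
python3 go.py 0.5195 -0.123 0.25 -91.5
```

```text
time_s: 0.9
tcp_pos: [0.3006, 0.604, 0.251]
eef_rot: [180.0, -0.1, -91.8]
contact_force: [-0.1, -0.1, -0.2]
gripper_width: 0.0874
gripper_force: 0.0
tcp [0.3006 0.604  0.251 ] [ 1.80e+02 -1.00e-01 -9.18e+01] wz -0.3 shift cm [ 72.11 -23.78   0.1 ] w 0.0874 t 0.9
```

```bash
python3 -m crank '[[[0,0,-0.3],[2.5,-0.8,0],-1],[[0,0,0],[4.5,-1.5,0],-1],[[0,0,0],[4.5,-1.5,0],-1],[[0,0,0],[4.5,-1.5,0],-1],[[0,0,0],[4.5,-1.5,0],-1],[[0,0,0],[4.5,-1.5,0],-1],[[0,0,0],[4.5,-1.5,0],-1],[[0,0,0],[4.5,-1.5,0],-1]]' 25
python3 -m crank '[[[0,0,0],[4.5,-1.5,0],-1],[[0,0,0],[4.5,-1.5,0],-1],[[0,0,0],[4.5,-1.5,0],-1],[[0,0,0],[4.5,-1.5,0],-1],[[0,0,0],[4.5,-1.5,0],-1],[[0,0,0],[4.5,-1.5,0],-1],[[0,0,0],[4.5,-1.5,0],-1],[[0,0,0],[2.5,-0.8,0],-1]]' 25
python3 -m crank '[[[0,0,0],[0,0,0],-1],[[0,0,0],[0,0,0],-1]]' | tail -1
python3 go.py 0.5195 -0.123 0.054 -91.5
```

```text
time_s: 1.7
tcp_pos: [0.4067, 0.26, 0.2515]
eef_rot: [180.0, -0.0, -91.1]
contact_force: [1.0, 0.3, 0.1]
gripper_width: 0.0875
gripper_force: 0.0
time_s: 2.5
tcp_pos: [0.513, -0.0831, 0.2512]
eef_rot: [180.0, -0.0, -91.3]
contact_force: [0.1, 0.1, -0.4]
gripper_width: 0.0878
gripper_force: 0.0
gripper_force: 0.0
tcp [ 0.5125 -0.0809  0.251 ] [179.9  -0.  -91.3] wz 0.2 shift cm [ 4.19 -0.81 19.7 ] w 0.0877 t 2.7
```

```bash
python3 -m crank '[[[0,0,0],[2.1,-0.4,0],-1],[[0,0,0],[2.1,-0.4,0],-1],[[0,0,0],[0,0,4],-1],[[0,0,0],[0,0,4],-1],[[0,0,0],[0,0,3],-1],[[0,0,0],[0,0,0],-1],[[0,0,0],[0,0,0],-1]]' | tail -1
python3 go.py 0.5195 -0.123 0.054 -91.5
```

```text
gripper_force: 0.0
tcp [ 0.5203 -0.1217  0.1422] [180.   -0.  -91.1] wz 0.4 shift cm [0.14 0.07 8.82] w 0.0878 t 3.4
```

```bash
python3 -m crank '[[[0,0,0.3],[0.13,0.07,2.8],-1],[[0,0,0],[0,0,3],-1],[[0,0,0],[0,0,3],-1],[[0,0,0],[0,0,0],-1],[[0,0,0],[0,0,0],0],[[0,0,0],[0,0,0],1],[[0,0,0],[0,0,0],1],[[0,0,0],[0,0,0],1]]' 20
python3 -m crank '[[[0,0,0],[0,0,0],1],[[0,0,0],[0,0,0],1],[[0,0,0],[0,0,0],1],[[0,0,0],[0,0,0],1],[[0,0,0],[0,0,0],1],[[0,0,0],[0,0,0],1]]'
```

```text
time_s: 4.2
tcp_pos: [0.52, -0.1236, 0.0549]
eef_rot: [-179.9, 0.0, -91.5]
contact_force: [0.2, -0.5, 0.1]
gripper_width: 0.061
gripper_force: 0.0
time_s: 4.8
tcp_pos: [0.5192, -0.1237, 0.0535]
eef_rot: [180.0, -0.0, -91.5]
contact_force: [-0.6, -0.4, 0.0]
gripper_width: 0.0257
gripper_force: 20.0
```

Gripped at 25.7 mm, which matches the 26 mm body. Next: lift, turn to yaw -106.7 and carry it over.

```bash
python3 -m crank '[[[0,0,0],[0,0,-1],1],[[0,0,0],[0,0,-3],1],[[0,0,0],[0,0,-4],1],[[0,0,0],[0,0,-4],1],[[0,0,0],[0,0,-2],1],[[0,0,5],[0,0,0],1],[[0,0,5],[0,0,0],1],[[0,0,5.2],[0,0,0],1]]'
python3 go.py 0.468 0.1167 0.19 -106.7
```

```text
time_s: 5.6
tcp_pos: [0.5191, -0.1236, 0.1946]
eef_rot: [-179.9, 0.0, -106.9]
contact_force: [0.1, 0.8, -0.3]
gripper_width: 0.0258
gripper_force: 20.0
tcp [ 0.5191 -0.1236  0.1946] [-179.9    0.  -106.9] wz -0.2 shift cm [-21.55  11.8    0.46] w 0.0258 t 5.6
```

```bash
python3 -m crank '[[[0,0,0],[-1.5,0.8,0],1],[[0,0,0],[-3,1.6,0],1],[[0,0,0],[-4,2.2,0],1],[[0,0,0],[-4,2.2,0],1],[[0,0,0],[-4,2.2,0],1],[[0,0,0],[-3,1.7,0],1],[[0,0,0],[-2,1.1,0],1],[[0,0,0],[0,0,0],1]]'
python3 -m crank '[[[0,0,0],[0,0,0],1],[[0,0,0],[0,0,0],1]]' |tail -1
python3 go.py 0.468 0.1167 0.055 -106.7
```

```text
time_s: 6.4
tcp_pos: [0.4674, 0.1185, 0.1944]
eef_rot: [-180.0, 0.1, -106.5]
contact_force: [-0.3, -0.4, -0.9]
gripper_width: 0.026
gripper_force: 20.0
gripper_force: 20.0
tcp [0.4678 0.1156 0.1938] [-180.     0.  -106.7] wz 0.0 shift cm [-1.100e-01  1.000e-02  1.388e+01] w 0.0255 t 6.6
```

```bash
python3 -m crank '[[[0,0,0],[0,0,2],1],[[0,0,0],[-0.1,0,4],1],[[0,0,0],[0,0,4],1],[[0,0,0],[0,0,2],1],[[0,0,0],[0,0,1],1],[[0,0,0],[0,0,0.5],1],[[0,0,0],[0,0,0.3],1],[[0,0,0],[0,0,0],1]]'
python3 -m crank '[[[0,0,0],[0,0,0.1],1],[[0,0,0],[0,0,0],1]]'
python3 go.py 0.468 0.1167 0.055 -106.7
```

```text
time_s: 7.4
tcp_pos: [0.4686, 0.1172, 0.0562]
eef_rot: [-180.0, 0.1, -106.7]
contact_force: [0.9, -0.1, -0.2]
gripper_width: 0.0257
gripper_force: 20.0
time_s: 7.6
tcp_pos: [0.4685, 0.1174, 0.0552]
eef_rot: [-180.0, 0.1, -106.7]
contact_force: [0.2, 0.2, -1.4]
gripper_width: 0.0254
gripper_force: 20.0
tcp [0.4685 0.1174 0.0552] [-1.800e+02  1.000e-01 -1.067e+02] wz 0.0 shift cm [0.08 0.03 0.02] w 0.0254 t 7.6
```

```bash
python3 -m crank '[[[0,0,0],[0,0,0.1],1],[[0,0,0],[0,0,0],1],[[0,0,0],[0,0,0],0.1],[[0,0,0],[0,0,0],-0.3],[[0,0,0],[0,0,0],-1],[[0,0,0],[0,0,0],-1],[[0,0,0],[0,0,0],-1],[[0,0,0],[0,0,0],-1]]'
python3 -m crank '[[[0,0,0],[0,0,-2],-1],[[0,0,0],[0,0,-4],-1],[[0,0,0],[0,0,-4],-1],[[0,0,0],[0,0,-3],-1],[[0,0,-5],[0,0,0],-1],[[0,0,-5],[0,0,0],-1],[[0,0,-5.2],[0,0,0],-1],[[0,0,0],[0,0,0],-1]]'
python3 go.py 0.519 -0.1818 0.19 -91.5
```

```text
time_s: 8.4
tcp_pos: [0.4681, 0.1171, 0.0535]
eef_rot: [180.0, -0.0, -106.7]
contact_force: [0.1, 0.4, 0.2]
gripper_width: 0.0682
gripper_force: 0.0
time_s: 9.2
tcp_pos: [0.468, 0.1171, 0.1836]
eef_rot: [-180.0, 0.0, -91.4]
contact_force: [0.3, 0.4, 0.2]
gripper_width: 0.0876
gripper_force: 0.0
tcp [0.468  0.1171 0.1836] [-180.     0.   -91.4] wz 0.1 shift cm [29.74 -5.88 -0.64] w 0.0876 t 9.2
```

```bash
python3 -m crank '[[[0,0,0],[2.2,-0.5,0],-1],[[0,0,0],[4.5,-0.9,0],-1],[[0,0,0],[4.5,-0.9,0],-1],[[0,0,0],[4.5,-0.9,0],-1],[[0,0,0],[4.5,-0.9,0],-1],[[0,0,0],[4.5,-0.9,0],-1],[[0,0,0],[4,-0.7,0],-1],[[0,0,0],[1,-0.2,0],-1]]' |tail -1
python3 -m crank '[[[0,0,0],[0,0,0],-1],[[0,0,0],[0,0,0],-1]]' |tail -1
python3 go.py 0.519 -0.1818 0.049 -91.5
python3 - <<'E'
from plant import r
import cv2
c=r.capture("top")["color"][160:240,190:460,::-1]
cv2.imwrite("pics/a1.png",cv2.resize(c,None,fx=2.9,fy=2.9,interpolation=cv2.INTER_CUBIC))
E
```

```text
gripper_force: 0.0
gripper_force: 0.0
tcp [ 0.5192 -0.181   0.1832] [180.    0.  -91.6] wz -0.1 shift cm [ 0.08  0.02 13.42] w 0.0874 t 10.2
```

View pics/a1.png

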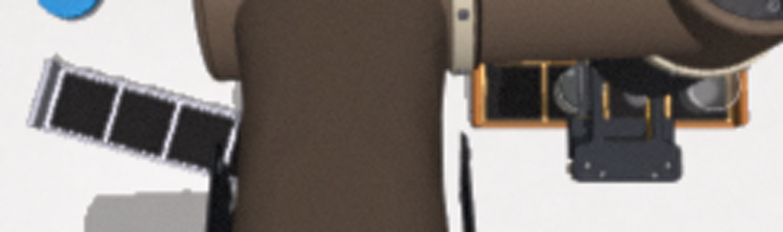

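The view shows the gripper above the jar. The arm hides the right end of the metal rack, so I'll check the placed bottle later. Lowering onto the jar now.

```bash
python3 -m crank '[[[0,0,0],[0.08,0,2.5],-1],[[0,0,0],[0,0,4],-1],[[0,0,0],[0,0,4],-1],[[0,0,0],[0,0,2],-1],[[0,0,0],[0,0,0.9],-1],[[0,0,0],[0,0,0],-1],[[0,0,0],[0,0,0],0],[[0,0,0],[0,0,0],1]]' 20
python3 -m crank '[[[0,0,0],[0,0,0],1],[[0,0,0],[0,0,0],1],[[0,0,0],[0,0,0],1],[[0,0,0],[0,0,0],1],[[0,0,0],[0,0,0],1],[[0,0,0],[0,0,0],1]]'
```

```text
time_s: 11.05
tcp_pos: [0.5206, -0.1818, 0.0511]
eef_rot: [-179.8, -0.0, -91.4]
contact_force: [-0.1, -0.1, 0.4]
gripper_width: 0.0767
gripper_force: 0.0
time_s: 11.65
tcp_pos: [0.5196, -0.1821, 0.0497]
eef_rot: [-180.0, -0.0, -91.5]
contact_force: [-0.8, 0.3, 2.3]
gripper_width: 0.0417
gripper_force: 20.0
```

```bash
python3 -m crank '[[[0,0,0],[0,0,-1],1],[[0,0,0],[0,0,-3],1],[[0,0,0],[0,0,-4],1],[[0,0,0],[0,0,-4],1],[[0,0,0],[0,0,-2],1],[[0,0,5],[0,0,0],1],[[0,0,5],[0,0,0],1],[[0,0,5.2],[0,0,0],1]]'
python3 go.py 0.4847 0.1722 0.19 -106.7
```

```text
time_s: 12.45
tcp_pos: [0.5194, -0.182, 0.1904]
eef_rot: [-180.0, 0.0, -106.9]
contact_force: [0.0, -0.5, 0.2]
gripper_width: 0.0416
gripper_force: 20.0
tcp [ 0.5194 -0.182   0.1904] [-180.     0.  -106.9] wz -0.2 shift cm [-32.93  13.5    0.04] w 0.0416 t 12.45
```

```bash
python3 -m crank '[[[0,0,0],[-2,0.8,0],1],[[0,0,0],[-4.5,1.8,0],1],[[0,0,0],[-4.5,1.9,0],1],[[0,0,0],[-4.5,1.8,0],1],[[0,0,0],[-4.5,1.9,0],1],[[0,0,0],[-4.5,1.8,0],1],[[0,0,0],[-4.5,1.9,0],1],[[0,0,0],[-3,1.2,0],1]]' |tail -1
python3 -m crank '[[[0,0,0],[-0.9,0.4,0],1],[[0,0,0],[0,0,0],1],[[0,0,0],[0,0,0],1],[[0,0,0],[0,0,0],1]]'|tail -1
python3 go.py 0.4847 0.1722 0.05 -106.7
```

```text
gripper_force: 20.0
gripper_force: 20.0
tcp [0.4845 0.1707 0.1897] [ 180.    -0.  -106.7] wz -0.0 shift cm [-0.15  0.02 13.97] w 0.0414 t 13.65
```

```bash
python3 -m crank '[[[0,0,0],[-0.13,0,2],1],[[0,0,0],[0,0,4],1],[[0,0,0],[0,0,4],1],[[0,0,0],[0,0,2],1],[[0,0,0],[0,0,1],1],[[0,0,0],[0,0,0.5],1],[[0,0,0],[0,0,0.3],1],[[0,0,0],[0,0,0],1]]'|tail -1
python3 -m crank '[[[0,0,0],[0,0,0.15],1],[[0,0,0],[0,0,0],1],[[0,0,0],[0,0,0],1]]'
python3 go.py 0.4847 0.1722 0.05 -106.7
```

```text
gripper_force: 20.0
time_s: 14.75
tcp_pos: [0.485, 0.1733, 0.0506]
eef_rot: [-180.0, 0.0, -106.6]
contact_force: [0.1, -0.3, -0.3]
gripper_width: 0.0414
gripper_force: 20.0
tcp [0.485  0.1733 0.0506] [-180.     0.  -106.6] wz 0.1 shift cm [0.11 0.   0.06] w 0.0414 t 14.75
```

```bash
python3 -m crank '[[[0,0,0],[0,0,0.1],1],[[0,0,0],[0,0,0],1],[[0,0,0],[0,0,0],-0.1],[[0,0,0],[0,0,0],-0.5],[[0,0,0],[0,0,0],-1],[[0,0,0],[0,0,0],-1],[[0,0,0],[0,0,0],-1],[[0,0,0],[0,0,0],-1]]'
python3 -m crank '[[[0,0,0],[0,0,-2],-1],[[0,0,0],[0,0,-4],-1],[[0,0,0],[0,0,-4],-1],[[0,0,0],[0,0,-4],-1],[[0,0,-5],[0,0,0],-1],[[0,0,-5],[0,0,0],-1],[[0,0,-5.2],[0,0,0],-1],[[0,0,0],[0,0,0],-1]]' |tail -1
python3 go.py 0.517 -0.240 0.19 -91.5
```

```text
time_s: 15.55
tcp_pos: [0.4849, 0.173, 0.049]
eef_rot: [180.0, -0.0, -106.7]
contact_force: [-0.1, -0.2, 0.2]
gripper_width: 0.0827
gripper_force: 0.0
gripper_force: 0.0
tcp [0.4848 0.173  0.1892] [-180.     0.   -91.4] wz 0.1 shift cm [41.2  -4.3  -0.08] w 0.0875 t 16.35
```

```bash
python3 -m crank '[[[0,0,0],[2.2,-0.2,0],-1],[[0,0,0],[4.5,-0.5,0],-1],[[0,0,0],[4.5,-0.5,0],-1],[[0,0,0],[4.5,-0.5,0],-1],[[0,0,0],[4.5,-0.5,0],-1],[[0,0,0],[4.5,-0.5,0],-1],[[0,0,0],[4.5,-0.5,0],-1],[[0,0,0],[4.5,-0.4,0],-1]]' |tail -1
python3 -m crank '[[[0,0,0],[4.5,-0.4,0],-1],[[0,0,0],[3,-0.3,0],-1],[[0,0,0],[0,0,0],-1],[[0,0,0],[0,0,0],-1],[[0,0,0],[0,0,0],-1]]' |tail -1
python3 go.py 0.517 -0.240 0.056 -91.5
python3 - <<'E'
from plant import r
import cv2
c=r.capture("top")["color"][160:240,190:460,::-1]
cv2.imwrite("pics/a2.png",cv2.resize(c,None,fx=2.9,fy=2.9,interpolation=cv2.INTER_CUBIC))
E
```

```text
gripper_force: 0.0
gripper_force: 0.0
tcp [ 0.5172 -0.2394  0.1889] [180.    0.  -91.5] wz -0.0 shift cm [ 0.07  0.02 13.29] w 0.0876 t 17.65
```

View pics/a2.png

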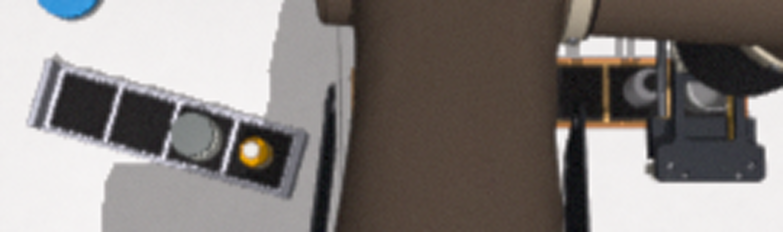

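The amber bottle (crop 255,152) and the jar (194,136) stand upright in the two right-hand places. On to the large bottle.

```bash
python3 -m crank '[[[0,0,0],[0.07,0,2.4],-1],[[0,0,0],[0,0,4],-1],[[0,0,0],[0,0,4],-1],[[0,0,0],[0,0,2],-1],[[0,0,0],[0,0,0.9],-1],[[0,0,0],[0,0,0],-1],[[0,0,0],[0,0,0],0],[[0,0,0],[0,0,0],1]]' 20 |tail -1
python3 -m crank '[[[0,0,0],[0,0,0],1],[[0,0,0],[0,0,0],1],[[0,0,0],[0,0,0],1],[[0,0,0],[0,0,0],1],[[0,0,0],[0,0,0],1],[[0,0,0],[0,0,0],1],[[0,0,0],[0,0,0],1]]'
```

```text
gripper_force: 0.0
time_s: 19.2
tcp_pos: [0.5174, -0.2407, 0.0561]
eef_rot: [-180.0, -0.0, -91.5]
contact_force: [0.2, -0.1, 0.5]
gripper_width: 0.0297
gripper_force: 20.0
```

```bash
python3 -m crank '[[[0,0,0],[0,0,-1],1],[[0,0,0],[0,0,-3],1],[[0,0,0],[0,0,-4],1],[[0,0,0],[0,0,-4],1],[[0,0,0],[0,0,-2],1],[[0,0,5],[0,0,0],1],[[0,0,5],[0,0,0],1],[[0,0,5.2],[0,0,0],1]]'
python3 go.py 0.5013 0.2278 0.19 -106.7
```

```text
time_s: 20.0
tcp_pos: [0.5172, -0.2406, 0.1971]
eef_rot: [-179.9, 0.0, -106.9]
contact_force: [-0.2, 0.5, -0.2]
gripper_width: 0.0296
gripper_force: 20.0
tcp [ 0.5172 -0.2406  0.1971] [-179.9    0.  -106.9] wz -0.2 shift cm [-44.4   14.98   0.71] w 0.0296 t 20.0
```

```bash
python3 -m crank '[[[0,0,0],[-2,0.7,0],1],[[0,0,0],[-4.4,1.5,0],1],[[0,0,0],[-4.4,1.5,0],1],[[0,0,0],[-4.4,1.5,0],1],[[0,0,0],[-4.4,1.5,0],1],[[0,0,0],[-4.4,1.5,0],1],[[0,0,0],[-4.4,1.5,0],1],[[0,0,0],[-4.4,1.5,0],1]]' |tail -1
python3 -m crank '[[[0,0,0],[-4.4,1.5,0],1],[[0,0,0],[-4.4,1.4,0],1],[[0,0,0],[-2.8,0.9,0],1],[[0,0,0],[0,0,0],1],[[0,0,0],[0,0,0],1],[[0,0,0],[0,0,0],1]]'|tail -1
python3 go.py 0.5013 0.2278 0.0565 -106.7
```

```text
gripper_force: 20.0
gripper_force: 20.0
tcp [0.5007 0.2271 0.1963] [ 180.    -0.  -106.7] wz 0.0 shift cm [-0.08 -0.04 13.98] w 0.0297 t 21.4
```

```bash
python3 -m crank '[[[0,0,0],[-0.05,0,2],1],[[0,0,0],[0,0,4],1],[[0,0,0],[0,0,4],1],[[0,0,0],[0,0,2],1],[[0,0,0],[0,0,1],1],[[0,0,0],[0,0,0.5],1],[[0,0,0],[0,0,0.3],1],[[0,0,0],[0,0,0],1]]'|tail -1
python3 -m crank '[[[0,0,0],[0,0,0.15],1],[[0,0,0],[0,0,0],1],[[0,0,0],[0,0,0],1]]'
python3 go.py 0.5013 0.2278 0.0565 -106.7
```

```text
gripper_force: 20.0
time_s: 22.5
tcp_pos: [0.5012, 0.2285, 0.057]
eef_rot: [-180.0, 0.0, -106.7]
contact_force: [-0.1, 0.1, -1.0]
gripper_width: 0.03
gripper_force: 20.0
tcp [0.5012 0.2285 0.057 ] [-180.     0.  -106.7] wz 0.0 shift cm [ 0.06 -0.03  0.05] w 0.03 t 22.5
```

```bash
python3 -m crank '[[[0,0,0],[0,0,0.1],1],[[0,0,0],[0,0,0],1],[[0,0,0],[0,0,0],0.1],[[0,0,0],[0,0,0],-0.3],[[0,0,0],[0,0,0],-1],[[0,0,0],[0,0,0],-1],[[0,0,0],[0,0,0],-1],[[0,0,0],[0,0,0],-1]]'
python3 -m crank '[[[0,0,0],[0,0,-2],-1],[[0,0,0],[0,0,-4],-1],[[0,0,0],[0,0,-4],-1],[[0,0,0],[0,0,-4],-1],[[0,0,-5],[0,0,0],-1],[[0,0,-5],[0,0,0],-1],[[0,0,-5.2],[0,0,0],-1],[[0,0,0],[0,0,0],-1]]' |tail -1
python3 go.py 0.5155 -0.2972 0.19 -91.5
```

```text
time_s: 23.3
tcp_pos: [0.5011, 0.2282, 0.0555]
eef_rot: [180.0, -0.0, -106.7]
contact_force: [-0.0, 0.9, 0.0]
gripper_width: 0.0723
gripper_force: 0.0
gripper_force: 0.0
tcp [0.501  0.2282 0.1957] [-180.     0.   -91.4] wz 0.1 shift cm [52.48 -2.82  0.57] w 0.0878 t 24.1
```

```bash
python3 -m crank '[[[0,0,0],[2.5,-0.1,0],-1],[[0,0,0],[4.7,-0.3,0],-1],[[0,0,0],[4.7,-0.2,0],-1],[[0,0,0],[4.7,-0.3,0],-1],[[0,0,0],[4.7,-0.2,0],-1],[[0,0,0],[4.7,-0.3,0],-1],[[0,0,0],[4.7,-0.2,0],-1],[[0,0,0],[4.7,-0.3,0],-1]]' |tail -1
python3 -m crank '[[[0,0,0],[4.7,-0.2,0],-1],[[0,0,0],[4.7,-0.3,0],-1],[[0,0,0],[4.7,-0.2,0],-1],[[0,0,0],[3,-0.2,0],-1],[[0,0,0],[0,0,0],-1],[[0,0,0],[0,0,0],-1],[[0,0,0],[0,0,0],-1]]' |tail -1
python3 go.py 0.5155 -0.2972 0.056 -91.5
```

```text
gripper_force: 0.0
gripper_force: 0.0
tcp [ 0.5156 -0.2967  0.1954] [180.    0.  -91.5] wz -0.0 shift cm [5.000e-02 1.000e-02 1.394e+01] w 0.0875 t 25.6
```

```bash
python3 -m crank '[[[0,0,0],[0.05,0,3],-1],[[0,0,0],[0,0,4],-1],[[0,0,0],[0,0,4],-1],[[0,0,0],[0,0,2],-1],[[0,0,0],[0,0,1],-1],[[0,0,0],[0,0,0],-1],[[0,0,0],[0,0,0],0],[[0,0,0],[0,0,0],1]]' 25 |tail -1
python3 -m crank '[[[0,0,0],[0,0,0],1],[[0,0,0],[0,0,0],1],[[0,0,0],[0,0,0],1],[[0,0,0],[0,0,0],1],[[0,0,0],[0,0,0],1],[[0,0,0],[0,0,0],1],[[0,0,0],[0,0,0],1]]'
```

```text
gripper_force: 0.0
time_s: 27.1
tcp_pos: [0.516, -0.2979, 0.0558]
eef_rot: [-180.0, -0.0, -91.4]
contact_force: [0.1, 0.8, 2.9]
gripper_width: 0.0455
gripper_force: 25.0
```

```bash
python3 -m crank '[[[0,0,0],[0,0,-1],1],[[0,0,0],[0,0,-3],1],[[0,0,0],[0,0,-4],1],[[0,0,0],[0,0,-4],1],[[0,0,0],[0,0,-2],1],[[0,0,5],[0,0,0],1],[[0,0,5],[0,0,0],1],[[0,0,5.2],[0,0,0],1]]'
python3 go.py 0.518 0.2833 0.19 -106.7
```

```text
time_s: 27.9
tcp_pos: [0.5153, -0.2977, 0.1963]
eef_rot: [-180.0, 0.0, -106.9]
contact_force: [-0.9, -0.1, -0.7]
gripper_width: 0.0453
gripper_force: 25.0
tcp [ 0.5153 -0.2977  0.1963] [-180.     0.  -106.9] wz -0.2 shift cm [-55.72  16.44   0.63] w 0.0453 t 27.9
```

```bash
python3 -m crank '[[[0,0,0],[-2,0.6,0],1],[[0,0,0],[-4.4,1.3,0],1],[[0,0,0],[-4.4,1.3,0],1],[[0,0,0],[-4.4,1.3,0],1],[[0,0,0],[-4.4,1.3,0],1],[[0,0,0],[-4.4,1.3,0],1],[[0,0,0],[-4.4,1.3,0],1],[[0,0,0],[-4.4,1.3,0],1]]' |tail -1
python3 -m crank '[[[0,0,0],[-4.4,1.3,0],1],[[0,0,0],[-4.4,1.3,0],1],[[0,0,0],[-4.4,1.3,0],1],[[0,0,0],[-4.4,1.3,0],1],[[0,0,0],[-4.4,1.3,0],1],[[0,0,0],[-0.8,0.3,0],1],[[0,0,0],[0,0,0],1],[[0,0,0],[0,0,0],1]]'|tail -1
python3 -m crank '[[[0,0,0],[0,0,0],1]]'|tail -1
python3 go.py 0.518 0.2833 0.0565 -106.7
```

```text
gripper_force: 25.0
gripper_force: 25.0
gripper_force: 25.0
tcp [0.5169 0.281  0.1958] [ 180.    -0.  -106.7] wz -0.0 shift cm [-0.25 -0.04 13.93] w 0.0459 t 29.6
```

```bash
python3 -m crank '[[[0,0,0],[-0.2,-0.04,2],1],[[0,0,0],[0,0,4],1],[[0,0,0],[0,0,4],1],[[0,0,0],[0,0,2],1],[[0,0,0],[0,0,1],1],[[0,0,0],[0,0,0.5],1],[[0,0,0],[0,0,0.3],1],[[0,0,0],[0,0,0],1]]'|tail -1
python3 -m crank '[[[0,0,0],[0,0,0.15],1],[[0,0,0],[0,0,0],1],[[0,0,0],[0,0,0],1]]'
python3 go.py 0.518 0.2833 0.0565 -106.7
```

```text
gripper_force: 25.0
time_s: 30.7
tcp_pos: [0.5181, 0.2842, 0.0566]
eef_rot: [-180.0, 0.0, -106.7]
contact_force: [-0.8, -0.3, -1.1]
gripper_width: 0.0456
gripper_force: 25.0
tcp [0.5181 0.2842 0.0566] [-180.     0.  -106.7] wz 0.0 shift cm [ 0.09 -0.02  0.01] w 0.0456 t 30.7
```

Release, lift, then move clear to the right for a last look.

```bash
python3 -m crank '[[[0,0,0],[0,0,0.1],1],[[0,0,0],[0,0,0],1],[[0,0,0],[0,0,0],-0.2],[[0,0,0],[0,0,0],-0.5],[[0,0,0],[0,0,0],-1],[[0,0,0],[0,0,0],-1],[[0,0,0],[0,0,0],-1],[[0,0,0],[0,0,0],-1]]'
python3 -m crank '[[[0,0,0],[0,0,-2],-1],[[0,0,0],[0,0,-4],-1],[[0,0,0],[0,0,-4],-1],[[0,0,0],[0,0,-4],-1],[[0,0,0],[4,-1.3,0],-1],[[0,0,0],[4.5,-1.3,0],-1],[[0,0,0],[4.5,-1.3,0],-1],[[0,0,0],[4.5,-1.3,0],-1]]' |tail -1
python3 -m crank '[[[0,0,0],[4.5,-1.3,0],-1],[[0,0,0],[4.5,-1.3,0],-1],[[0,0,0],[4.5,-1.3,0],-1],[[0,0,0],[4.5,-1.3,0],-1],[[0,0,0],[4,-1.3,0],-1],[[0,0,0],[4,-1.3,0],-1],[[0,0,0],[0,0,0],-1],[[0,0,0],[0,0,0],-1]]'
python3 - <<'E'
from plant import r
import cv2,numpy as np
c=r.capture("top");np.savez("top1.npz",**c)
cv2.imwrite("pics/a3.png",cv2.resize(c["color"][170:235,194:304,::-1],None,fx=7,fy=7,interpolation=cv2.INTER_CUBIC))
E
```

```text
time_s: 31.5
tcp_pos: [0.5179, 0.2839, 0.055]
eef_rot: [180.0, -0.0, -106.7]
contact_force: [-0.3, -0.2, -0.5]
gripper_width: 0.0851
gripper_force: 0.0
gripper_force: 0.0
time_s: 33.1
tcp_pos: [0.5174, -0.1711, 0.1948]
eef_rot: [180.0, -0.0, -106.8]
contact_force: [-0.2, 0.6, 0.4]
gripper_width: 0.0873
gripper_force: 0.0
```

View pics/a3.png

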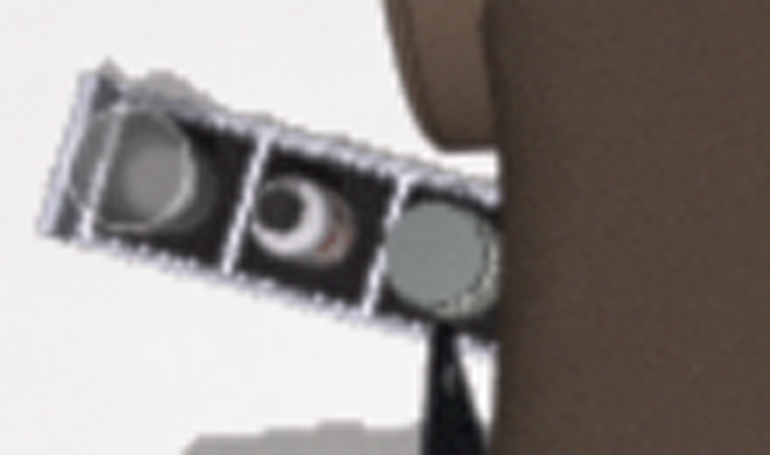

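The glass rim is at (135,167), the large cap at (282,207) and the jar lid at (439,257). The amber cap was at (252,150) in the previous picture. I'll convert these to rack coordinates.

Run:
```python
from h import *
c=load("top1.npz");g=lambda X,Y,s,x0,y0:((X+.5)/s-.5+x0,(Y+.5)/s-.5+y0)
a=np.radians(-16.7);R=np.array([[np.cos(a),np.sin(a)],[-np.sin(a),np.cos(a)]])
for n,p,z in[("glass",g(135,167,7,194,170),.076),("large",g(282,207,7,194,170),.085),("jar",g(439,257,7,194,170),.065),("small",g(252,150,2.9,190,160),.078)]:
    print(n,(R@(pt(c,*p,z)[:2]-[.493,.2])).round(4))
```

```text
glass [0.0007 0.085 ]
large [0.0003 0.0256]
jar [-0.0015 -0.0312]
small [-0.001  -0.0881]
```

All four are within 4 mm of the middles of their mirrored places, so I'm handing in.

```bash
python3 -c "
from plant import r
print(r.close_job())"
```

```text
the job is handed in; nothing more can be done
None
```

All four things stand upright in the metal rack in reverse order, each within about 4 mm of the middle of its place by the camera, and the job was handed in at about 33 s; the hand-in returned no verdict.

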